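# Pull-test the plug of a chemical drum

### The job

Pull-test the plug in the lid of the slim drum: grip its knob and pull it straight up, raising the force slowly to about 15 N, keep that pull for about a second without ever going beyond 20 N, then ease the plug back down fully home, without letting it snap, and let go. Leave the plug of the wide drum alone.

Things in the scene. Friction and masses are not known exactly. Their poses are not given: they have to be found in the camera images.
- slim_knob (a point): Mid-grip of the plug to test: grey upright cylinder, 30 mm diameter, on the slim white drum (124 mm diameter, fixed) amid its flat red lid (108 mm diameter, top 185 mm above bench). A black rubber sleeve, 44 mm diameter, 6 mm above the lid, surrounds its foot. Point on the knob's axis, 34 mm above the lid, 28 mm above the sleeve, 21 mm below the knob's top (plug home); z up.
- slim_plug (a joint): How far the slim drum's plug is pulled up, in m: 0 fully home, growing upward to a stop at 0.030. Its rubber sleeve stretches evenly: the pull is 1 N per mm plus 0.5 N for the plug's weight, so 15 N lifts it 14.5 mm and 20 N 19.5 mm. It springs back home when let go.
- wide_knob (a point): Mid-grip of the identical knob on the wide white drum, to be left alone (190 mm diameter, fixed; red lid 168 mm diameter, flat top 170 mm above the bench): on the knob's axis, 34 mm above the lid, 21 mm below the knob's top. This drum stands to the left or to the right of the slim one.
- wide_plug (a joint): How far the wide drum's plug has been pulled up, in m: 0 when fully home.

How it is judged:
By the outcome, as a careful person would: the job done as asked, in the order asked, and still so for the second after the job is handed in, with the robot touching nothing.
It also fails if it takes over 48 s, if anything falls off the work surface, if the arm or the gripper's body presses on something with over 40 N, if the wrist force passes 120 N, or if a joint passes its speed limit or range.

### The arm

A 6-joint arm with a two-finger parallel gripper is mounted at the origin on the work surface. World frame = base frame: x ahead of the robot, y to its left, z up, the work surface at z = 0. Lengths are in m, angles in rad, forces in N, time in s.
With the tool pointing down it reaches from about 0.375 to 0.925 m from the base axis. Payload 5.7 kg.
Tool frame: the origin (TCP) lies midway between the tips of the shut fingers; the grasp point (between the pads) lies 19 mm behind it; z points along the fingers, y is the line along which they close (so a half turn about z gives the same grasp; the last joint's range is limited). The gripper opens to 88 mm and grips with 3 to 60 N. Pads are 20 mm wide; open, the fingers measure 115 mm over their backs; the gripper's body (75 mm by 178 mm) begins 61 mm behind the grasp point.
Start: joints at [-1.457, 0.359, 1.51, -0, 1.272, -0.115], TCP at [0.136, -0.584, 0.223] pointing down, gripper open.
Joint ranges: [-2.97, 2.97], [-1.01, 2.36], [0.21, 2.38], [-0.96, 4.11], [0.2, 2.71], [-2.98, 2.98]. Speed limits (rad/s): [2.39, 2.39, 3.14, 3.14, 3.14, 3.14].

### API

Orientations are given as a unit quaternion [w, x, y, z].
In Python, from workcell import telemetry, vision, order gives the robot as it stands.
- The arm moves only by the tool drive_tool, never from a script. Its argument "motion" is a list of rows, each an object with "delta_pos": the shift along the tool's x, y, z each as a share of 0.15 m, from -1 to 1, a list of three; "delta_rot": the turn, a rotation vector about the tool's x, y, z each as a share of 45 degrees, from -1 to 1, a list of three. In form: [{"delta_pos": [dx, dy, dz], "delta_rot": [wx, wy, wz]}, ...]. A call has 1 to 8 rows; each row shifts and turns the commanded pose from where the row before left it, along the tool's axes as they then stand; what a row does not reach is not made up. A row lasts 1/12 s, in which the tool goes at most 41.7 mm and 7.16 degrees, less where a joint would pass 70% of its speed; a pose out of reach is approached as far as the arm can. A call with a number of a shift or a turn outside -1 to 1 is refused whole. A call with a gripper value outside its range is refused whole. "hand" is the finger opening in mm, from 0 to 87.8, set as the call begins (left out, the last holds). The fingers move at their own pace and stop on an object; "newtons" is the grip in N (left out, the last holds). Time passes only in rows, so rows that do not move let the fingers close. It gives the time, the measured TCP pose, the force, the opening and the grip force at its end, in the units of the state.
- telemetry.get_state(): the state, without advancing time (a new reading comes with each control period).
- vision.get_image(name): name is "scene" or "top" or "wrist"; returns the picture (480x640x3 uint8, red, green, blue); there is no depth.
- vision.camera_model(name): a dict with "fov_y" (degrees; the focal length in pixels is half the picture's height over the tangent of half this angle, whatever the lens; pixels are square), "cx", "cy" (the principal point, pixels), "R" (3x3) and "t" (3): a world point X has camera coordinates R X + t. Camera axes: x right, y down, z forward; pixel columns grow to the right and rows downward; lengths in m; the calibration is good to about 2 mm. A picture is of the moment at which its call begins: read the wrist's pose just before it. camera_model takes no time and is no camera call; for the wrist camera it gives the pose at the moment of the call.
- order.finish_job(): hands the job in; it is judged then, once.
The state is a dict: "time": time; "joint_pos": joint angles; "joint_vel": joint speeds; "joint_torque": joint torques, N m; "position": TCP position; "orientation": TCP orientation; "ft_force": force on the tool from outside, world axes, zero at the start; "ft_torque": the same for the moment, N m; "gripper_width": opening from 0.0 (shut) to 1.0 (fully open); "grip_force": force on a finger pad.
Only numpy, scipy, OpenCV 4.12 (cv2) and the standard library are available. Lean on these libraries where they do the work, as an engineer would, in place of code of your own. Each camera call takes 0.05 s, during which the arm holds its last target. There are 200 camera calls.

## Working session

There is one attempt and no reset: what is moved stays moved. The work goes in short steps, Python scripts to look and compute and a tool call to move; the robot and the scene stay as the last step left them, time stands still between calls to the robot, and variables do not carry over. Pictures are saved under pics/ and viewed, at most 10 in all, crops included, and the job is handed in when it is done.

Besides the shell and the picture viewer there is one more tool, called after "Request:" by a JSON object that holds its "api" and its "payload". drive_tool: Moves the arm, as the interface text tells. Its arguments: {"type":"object","properties":{"motion":{"type":"array","items":{"type":"object","properties":{"delta_pos":{"type":"array","items":{"type":"number"}},"delta_rot":{"type":"array","items":{"type":"number"}}}}},"hand":{"type":"number"},"newtons":{"type":"number"}},"required":["motion"]}

```bash
mkdir -p pics; ls; python3 - <<'E'
from workcell import telemetry, vision
import cv2,numpy as np
ims=[]
for n in("scene","top"):
    i=vision.get_image(n);cv2.imwrite(f"pics/{n}0.png",i[:,:,::-1]);m=vision.camera_model(n);print(n,m['fov_y'],m['cx'],m['cy'],np.round(m['R'],3).tolist(),m['t'], {k:v for k,v in m.items() if k not in('R','t')})
s=telemetry.get_state();print(s)
E
```

```text
pics
scene 53.87279100040257 319.2500118926011 246.13599750676988 [[-0.852, 0.523, 0.017], [0.293, 0.504, -0.813], [-0.434, -0.687, -0.583]] [0.45400248 0.01384532 1.08222925] {'fov_y': 53.87279100040257, 'cx': 319.2500118926011, 'cy': 246.13599750676988}
top 43.42760238109499 310.9519408104879 240.743595949174 [[0.001, -0.999, -0.033], [-0.992, 0.003, -0.129], [0.129, 0.033, -0.991]] [0.01572666 0.57238938 1.03778822] {'fov_y': 43.42760238109499, 'cx': 310.9519408104879, 'cy': 240.743595949174}
{'time': 0.1, 'joint_pos': array([-1.45709941e+00,  3.59426138e-01,  1.51128924e+00,  2.08177802e-05,
        1.27248960e+00, -1.15078982e-01]), 'joint_vel': array([-0.00091993, -0.00139484, -0.00304272,  0.0002488 ,  0.00086554,
       -0.00148071]), 'joint_torque': array([ 3.32075588e-04, -5.16356349e+01, -2.71406114e+01,  6.77325740e-02,
        2.76651472e-02, -3.02110516e-05]), 'position': array([ 0.13601517, -0.58376517,  0.22191102]), 'orientation': array([-8.06155082e-04,  9.93464856e-01,  1.14135576e-01,  1.05037985e-05]), 'ft_force': array([-0.9608414 ,  0.18268252, -0.17639284]), 'ft_torque': array([-0.0273791 ,  0.00508623, -0.02726345]), 'grip_force': 0.0, 'gripper_width': 0.9991742325045209}
```

View pics/top0.png

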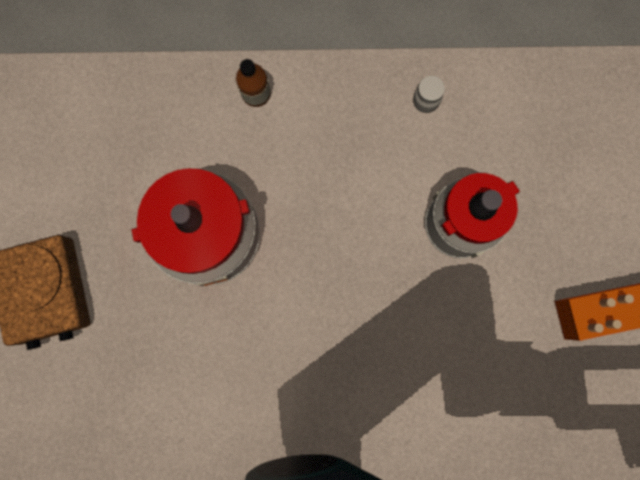

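View pics/scene0.png

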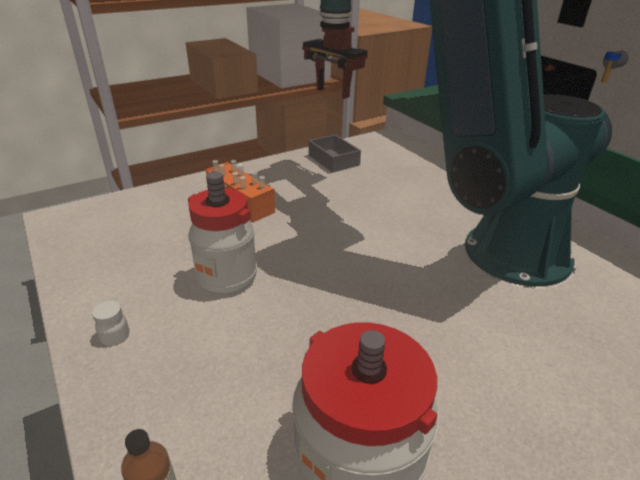

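The top view shows the slim drum on the right: lid centre about (481,208), knob top about (491,199). The wide drum is on the left, lid centre about (191,221), knob top (181,214). The scene view shows the slim knob top at about (215,176) and its foot at about (218,203).

```bash
cat > h.py <<'E'
import numpy as np
from workcell import vision
def ray(name,u,v,z,m=None):
    m=m or vision.camera_model(name);f=240/np.tan(np.radians(m['fov_y']/2))
    R=np.array(m['R']);C=-R.T@np.array(m['t']);d=R.T@np.array([(u-m['cx'])/f,(v-m['cy'])/f,1])
    return C+d*(z-C[2])/d[2]
def proj(name,X,m=None):
    m=m or vision.camera_model(name);f=240/np.tan(np.radians(m['fov_y']/2))
    c=np.array(m['R'])@X+np.array(m['t']);return f*c[0]/c[2]+m['cx'],f*c[1]/c[2]+m['cy']
E
python3 - <<'E'
import cv2,numpy as np
from h import *
im=cv2.imread('pics/top0.png').astype(int)
red=((im[:,:,2]>110)&(im[:,:,1]<40)&(im[:,:,0]<40)).astype('uint8')
red=cv2.morphologyEx(red,cv2.MORPH_OPEN,cv2.getStructuringElement(2,(25,25)))
n,l,st,c=cv2.connectedComponentsWithStats(cv2.morphologyEx(red,cv2.MORPH_CLOSE,np.ones((3,3))))
for cs in cv2.findContours(red,0,1)[0]:
    if cv2.contourArea(cs)>800:
        e=cv2.fitEllipse(cv2.convexHull(cs));print(e)
        for z in(.185,.17):print(z,ray('top',*e[0],z))
red=((im[:,:,2]>110)&(im[:,:,1]<40)&(im[:,:,0]<40)).astype('uint8')
for cs in cv2.findContours(red,0,1)[0]:
    if cv2.contourArea(cs)>800:
        h=cv2.convexHull(cs);print(cv2.minAreaRect(h),cv2.boundingRect(h))
print('knobtop',ray('top',491,199,.24),ray('scene',215,176,.24),ray('scene',218,203,.19))
print('wide',ray('top',181,214,.225),ray('scene',372,340,.225), ray('top',191,221,.17))
p=ray('top',481,208,.185);print(p,[proj('top',p+[.054*np.cos(a),.054*np.sin(a),0]) for a in(0,np.pi/2,np.pi,-np.pi/2)])
print('tabs',ray('top',513,188,.18),ray('top',449,228,.18))
E
```

```text
((189.24269104003906, 220.1890106201172), (101.2695083618164, 106.03269958496094), 56.79194641113281)
0.185 [0.58591268 0.1997714  0.185     ]
0.17 [0.58840171 0.20336158 0.17      ]
((481.5882568359375, 207.14706420898438), (69.12265014648438, 66.93983459472656), 14.03624439239502) (444, 173, 74, 69)
((189.4766082763672, 219.9384765625), (101.5879135131836, 104.5316390991211), 42.61405563354492) (133, 169, 115, 104)
knobtop [ 0.60603905 -0.25129607  0.24      ] [ 0.60765097 -0.24284326  0.24      ] [ 0.6113744  -0.23350528  0.19      ]
wide [0.58866047 0.20282109 0.225     ] [0.59283177 0.20814809 0.225     ] [0.58709333 0.20053025 0.17      ]
[ 0.60306781 -0.2503367   0.185     ] [(np.float64(479.7786208984322), np.float64(173.58342126765743)), (np.float64(445.5429279450005), np.float64(208.16026917879927)), (np.float64(482.2399482389725), np.float64(242.9398283758438)), (np.float64(516.5933494616384), np.float64(207.83911483497326))]
tabs [ 0.63515394 -0.30170303  0.18      ] [ 0.57298665 -0.20173562  0.18      ]
```

Request:
{"api": "drive_tool", "payload": {"motion": [{"delta_pos": [0.22,-0.09,-0.09],"delta_rot": [0,0,0]},{"delta_pos": [0.22,-0.09,-0.09],"delta_rot": [0,0,0]},{"delta_pos": [0.22,-0.09,-0.09],"delta_rot": [0,0,0]},{"delta_pos": [0.22,-0.09,-0.09],"delta_rot": [0,0,0]},{"delta_pos": [0.22,-0.09,-0.09],"delta_rot": [0,0,0]},{"delta_pos": [0.22,-0.09,-0.09],"delta_rot": [0,0,0]},{"delta_pos": [0.22,-0.09,-0.09],"delta_rot": [0,0,0]},{"delta_pos": [0.22,-0.09,-0.09],"delta_rot": [0,0,0]}], "hand": 87}}

```text
time: 0.77
position: [0.3697, -0.4177, 0.331]
orientation: [-0.0, 0.993, 0.114, -0.0]
ft_force: [0.2, -0.0, -0.7]
gripper_width: 0.989
grip_force: 0.0
```

Request:
{"api": "drive_tool", "payload": {"motion": [{"delta_pos": [0.22,-0.09,0],"delta_rot": [0,0,0]},{"delta_pos": [0.22,-0.09,0],"delta_rot": [0,0,0]},{"delta_pos": [0.22,-0.09,0],"delta_rot": [0,0,0]},{"delta_pos": [0.22,-0.09,0],"delta_rot": [0,0,0]},{"delta_pos": [0.22,-0.09,0],"delta_rot": [0,0,0]},{"delta_pos": [0.22,-0.09,0],"delta_rot": [0,0,0]},{"delta_pos": [0,0,0],"delta_rot": [0,0,0]},{"delta_pos": [0,0,0],"delta_rot": [0,0,0]}]}}

```text
time: 1.43
position: [0.544, -0.2941, 0.3298]
orientation: [-0.0, 0.993, 0.116, -0.001]
ft_force: [-0.4, -0.2, -0.4]
gripper_width: 0.992
grip_force: 0.0
```

```bash
python3 - <<'E'
from h import *
from workcell import telemetry
import cv2
s=telemetry.get_state();m=vision.camera_model('wrist');i=vision.get_image('wrist');cv2.imwrite('pics/w1.png',i[:,:,::-1])
print(s['time'],s['position'],s['orientation'],s['ft_force'])
print(m)
import json;json.dump({k:np.array(v).tolist() for k,v in m.items()},open('w1.json','w'))
for z in(.185,.24):print(proj('wrist',np.array([.604,-.2505,z]),m))
E
```

```text
1.4333 [ 0.54403881 -0.2940802   0.3298387 ] [-4.37503402e-04  9.93275306e-01  1.15774203e-01 -5.56313859e-04] [-0.39210218 -0.20726206 -0.38114744]
{'fov_y': 62.16178302371669, 'cx': 320.1212474735541, 'cy': 240.4976939469562, 'R': array([[ 0.22931191, -0.97335069, -0.00211487],
       [-0.93558788, -0.22101368,  0.27536934],
       [-0.26849836, -0.06116682, -0.96133618]]), 't': array([-0.40965845,  0.38172227,  0.62287729])}
(np.float64(283.10603832197273), np.float64(137.5936669396625))
(np.float64(274.9389472890992), np.float64(139.99578089856215))
```

View pics/w1.png

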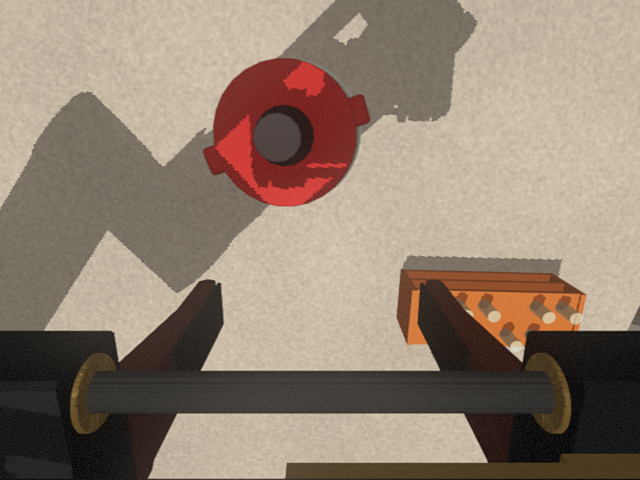

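The wrist view shows the slim lid centred at about (286,132) and the knob top at about (278,137), within a few pixels of the prediction.

```bash
python3 - <<'E'
from h import *
import json
m=json.load(open('w1.json'))
print(ray('wrist',286,132,.185,m),ray('wrist',277.5,137,.24,m))
E
```

```text
[ 0.6084534  -0.25177588  0.185     ] [ 0.60611337 -0.25167769  0.24      ]
```

Request:
{"api": "drive_tool", "payload": {"motion": [{"delta_pos": [0.12,-0.045,0.05],"delta_rot": [0,0,0]},{"delta_pos": [0.12,-0.045,0.1],"delta_rot": [0,0,0]},{"delta_pos": [0.12,-0.045,0.1],"delta_rot": [0,0,0]},{"delta_pos": [0.107,-0.045,0.1],"delta_rot": [0,0,0]},{"delta_pos": [0,0,0],"delta_rot": [0,0,0]},{"delta_pos": [0,0,0],"delta_rot": [0,0,0]},{"delta_pos": [0,0,0],"delta_rot": [0,0,0]}]}}

```text
time: 2.07
position: [0.6046, -0.2542, 0.2784]
orientation: [0.0, 0.993, 0.114, -0.0]
ft_force: [0.3, -0.6, 0.3]
gripper_width: 0.988
grip_force: 0.0
```

```bash
python3 - <<'E'
from h import *
from workcell import telemetry
import cv2
s=telemetry.get_state();m=vision.camera_model('wrist');i=vision.get_image('wrist');cv2.imwrite('pics/w2.png',i[:,:,::-1])
print(s['time'],s['position'],s['orientation'],s['ft_force'])
import json;json.dump({k:np.array(v).tolist() for k,v in m.items()},open('w2.json','w'))
for z in(.185,.24):print(proj('wrist',np.array([.606,-.2515,z]),m))
E
```

```text
2.0667 [ 0.6045772  -0.25418088  0.27844867] [ 1.92925899e-04  9.93496120e-01  1.13865427e-01 -2.94575016e-04] [ 0.27895232 -0.60220748  0.33520137]
(np.float64(317.7572721473499), np.float64(241.88168925503848))
(np.float64(317.0918042731047), np.float64(270.3515931239412))
```

View pics/w2.png

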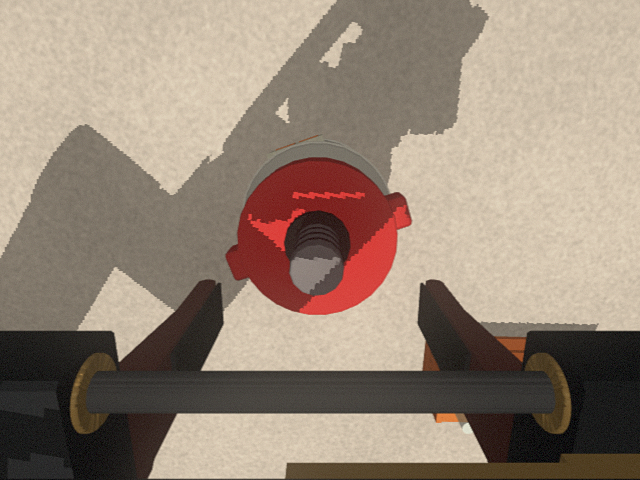

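The wrist view shows the knob top at about (317,269) and the lid centre at (318,236), both midway between the fingers. I'll descend to a TCP height of 0.200.

Request:
{"api": "drive_tool", "payload": {"motion": [{"delta_pos": [0.017,-0.014,0.02],"delta_rot": [0,0,0]},{"delta_pos": [0,0,0.1],"delta_rot": [0,0,0]},{"delta_pos": [0,0,0.1],"delta_rot": [0,0,0]},{"delta_pos": [0,0,0.1],"delta_rot": [0,0,0]},{"delta_pos": [0,0,0.1],"delta_rot": [0,0,0]},{"delta_pos": [0,0,0.1],"delta_rot": [0,0,0]},{"delta_pos": [0,0,0],"delta_rot": [0,0,0]},{"delta_pos": [0,0,0],"delta_rot": [0,0,0]}]}}

```text
time: 2.78
position: [0.6067, -0.2508, 0.2001]
orientation: [-0.0, 0.993, 0.114, -0.0]
ft_force: [0.6, 0.5, 0.7]
gripper_width: 0.99
grip_force: 0.0
```

```bash
python3 - <<'E'
from h import *
from workcell import telemetry
import cv2
s=telemetry.get_state();m=vision.camera_model('wrist');i=vision.get_image('wrist');cv2.imwrite('pics/w3.png',i[:,:,::-1])
print(s['time'],s['position'],s['orientation'],s['ft_force'])
for z in(.185,.24):print(proj('wrist',np.array([.6065,-.2515,z]),m))
E
```

```text
2.7833 [ 0.6067253  -0.25077008  0.20010034] [-3.16050271e-04  9.93493450e-01  1.13888073e-01 -4.13772745e-04] [0.62539425 0.48742524 0.73743889]
(np.float64(322.8450652216473), np.float64(291.7365582442352))
(np.float64(323.5901966798454), np.float64(354.37700969077406))
```

View pics/w3.png

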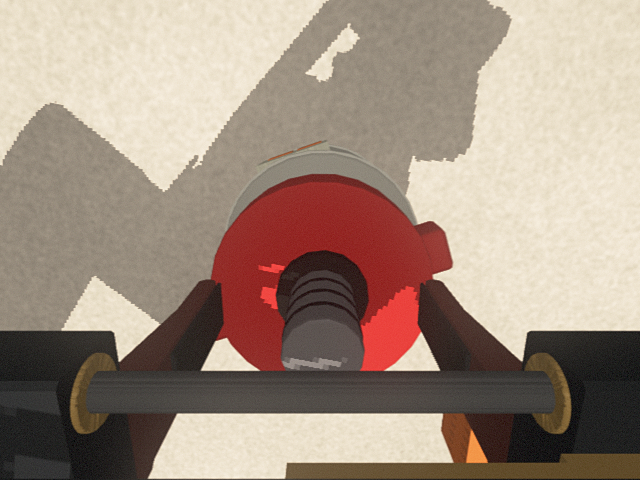

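The knob stands centred between the fingers at column about 322. I'll close gently first.

Request:
{"api": "drive_tool", "payload": {"motion": [{"delta_pos": [0,0,0]},{"delta_pos": [0,0,0]},{"delta_pos": [0,0,0]},{"delta_pos": [0,0,0]},{"delta_pos": [0,0,0]},{"delta_pos": [0,0,0]},{"delta_pos": [0,0,0]},{"delta_pos": [0,0,0]}], "hand": 0, "newtons": 10}}

```text
schema error: expected keys delta_pos, delta_rot
```

Request:
{"api": "drive_tool", "payload": {"motion": [{"delta_pos": [0,0,0],"delta_rot": [0,0,0]},{"delta_pos": [0,0,0],"delta_rot": [0,0,0]},{"delta_pos": [0,0,0],"delta_rot": [0,0,0]},{"delta_pos": [0,0,0],"delta_rot": [0,0,0]},{"delta_pos": [0,0,0],"delta_rot": [0,0,0]},{"delta_pos": [0,0,0],"delta_rot": [0,0,0]},{"delta_pos": [0,0,0],"delta_rot": [0,0,0]},{"delta_pos": [0,0,0],"delta_rot": [0,0,0]}], "hand": 0, "newtons": 10}}

```text
time: 3.5
position: [0.6073, -0.2507, 0.2001]
orientation: [-0.0, 0.993, 0.114, -0.0]
ft_force: [-0.2, -0.1, -0.5]
gripper_width: 0.421
grip_force: 0.0
```

Request:
{"api": "drive_tool", "payload": {"motion": [{"delta_pos": [0,0,0],"delta_rot": [0,0,0]},{"delta_pos": [0,0,0],"delta_rot": [0,0,0]},{"delta_pos": [0,0,0],"delta_rot": [0,0,0]},{"delta_pos": [0,0,0],"delta_rot": [0,0,0]},{"delta_pos": [0,0,0],"delta_rot": [0,0,0]}]}}

```text
time: 3.92
position: [0.6074, -0.2512, 0.2002]
orientation: [0.0, 0.993, 0.114, 0.0]
ft_force: [0.8, -2.9, -1.0]
gripper_width: 0.339
grip_force: 10.0
```

Request:
{"api": "drive_tool", "payload": {"motion": [{"delta_pos": [0,0.004,0],"delta_rot": [0,0,0]},{"delta_pos": [0,0,0],"delta_rot": [0,0,0]},{"delta_pos": [0,0,0],"delta_rot": [0,0,0]},{"delta_pos": [0,0,0],"delta_rot": [0,0,0]}], "newtons": 55}}

```text
time: 4.25
position: [0.6074, -0.2512, 0.2002]
orientation: [-0.0, 0.993, 0.114, 0.0]
ft_force: [-0.2, -2.2, -0.5]
gripper_width: 0.333
grip_force: 55.0
```

Request:
{"api": "drive_tool", "payload": {"motion": [{"delta_pos": [0,0,-0.003],"delta_rot": [0,0,0]},{"delta_pos": [0,0,-0.003],"delta_rot": [0,0,0]},{"delta_pos": [0,0,-0.003],"delta_rot": [0,0,0]},{"delta_pos": [0,0,-0.003],"delta_rot": [0,0,0]},{"delta_pos": [0,0,-0.003],"delta_rot": [0,0,0]},{"delta_pos": [0,0,-0.003],"delta_rot": [0,0,0]},{"delta_pos": [0,0,-0.003],"delta_rot": [0,0,0]},{"delta_pos": [0,0,-0.003],"delta_rot": [0,0,0]}]}}

```text
time: 4.92
position: [0.6074, -0.2512, 0.2036]
orientation: [-0.0, 0.993, 0.114, -0.0]
ft_force: [1.7, -2.0, -4.1]
gripper_width: 0.338
grip_force: 55.0
```

Request:
{"api": "drive_tool", "payload": {"motion": [{"delta_pos": [0,0,-0.003],"delta_rot": [0,0,0]},{"delta_pos": [0,0,-0.003],"delta_rot": [0,0,0]},{"delta_pos": [0,0,-0.003],"delta_rot": [0,0,0]},{"delta_pos": [0,0,-0.003],"delta_rot": [0,0,0]},{"delta_pos": [0,0,-0.003],"delta_rot": [0,0,0]},{"delta_pos": [0,0,-0.003],"delta_rot": [0,0,0]},{"delta_pos": [0,0,-0.003],"delta_rot": [0,0,0]},{"delta_pos": [0,0,-0.003],"delta_rot": [0,0,0]}]}}

```text
time: 5.58
position: [0.6074, -0.2512, 0.2071]
orientation: [-0.0, 0.993, 0.114, -0.0]
ft_force: [1.9, -2.3, -6.6]
gripper_width: 0.332
grip_force: 55.0
```

Request:
{"api": "drive_tool", "payload": {"motion": [{"delta_pos": [0,0,-0.003],"delta_rot": [0,0,0]},{"delta_pos": [0,0,-0.003],"delta_rot": [0,0,0]},{"delta_pos": [0,0,-0.003],"delta_rot": [0,0,0]},{"delta_pos": [0,0,-0.003],"delta_rot": [0,0,0]},{"delta_pos": [0,0,-0.003],"delta_rot": [0,0,0]},{"delta_pos": [0,0,-0.003],"delta_rot": [0,0,0]},{"delta_pos": [0,0,-0.003],"delta_rot": [0,0,0]},{"delta_pos": [0,0,-0.003],"delta_rot": [0,0,0]}]}}

```text
time: 6.25
position: [0.6073, -0.2512, 0.2107]
orientation: [-0.0, 0.993, 0.114, -0.0]
ft_force: [3.4, -3.4, -11.4]
gripper_width: 0.331
grip_force: 55.0
```

Request:
{"api": "drive_tool", "payload": {"motion": [{"delta_pos": [0,0,-0.003],"delta_rot": [0,0,0]},{"delta_pos": [0,0,-0.003],"delta_rot": [0,0,0]},{"delta_pos": [0,0,-0.003],"delta_rot": [0,0,0]},{"delta_pos": [0,0,-0.003],"delta_rot": [0,0,0]},{"delta_pos": [0,0,-0.003],"delta_rot": [0,0,0]},{"delta_pos": [0,0,-0.003],"delta_rot": [0,0,0]},{"delta_pos": [0,0,-0.003],"delta_rot": [0,0,0]},{"delta_pos": [0,0,-0.003],"delta_rot": [0,0,0]}]}}

```text
time: 6.92
position: [0.6073, -0.2512, 0.214]
orientation: [-0.0, 0.993, 0.114, -0.0]
ft_force: [4.9, -3.5, -14.4]
gripper_width: 0.333
grip_force: 55.0
```

Request:
{"api": "drive_tool", "payload": {"motion": [{"delta_pos": [0,0,-0.001],"delta_rot": [0,0,0]},{"delta_pos": [0,0,0],"delta_rot": [0,0,0]}]}}

```text
time: 7.08
position: [0.6073, -0.2512, 0.2141]
orientation: [-0.0, 0.993, 0.114, -0.0]
ft_force: [4.1, -3.4, -13.4]
gripper_width: 0.335
grip_force: 55.0
```

```bash
python3 - <<'E'
from workcell import telemetry,vision
import cv2
s=telemetry.get_state();print(s['time'],s['position'],s['ft_force'])
i=vision.get_image('wrist');cv2.imwrite('pics/w4.png',i[:,:,::-1])
E
```

```text
7.0833 [ 0.60732897 -0.25122459  0.21405452] [  4.09149667  -3.42834253 -13.36139034]
```

View pics/w4.png

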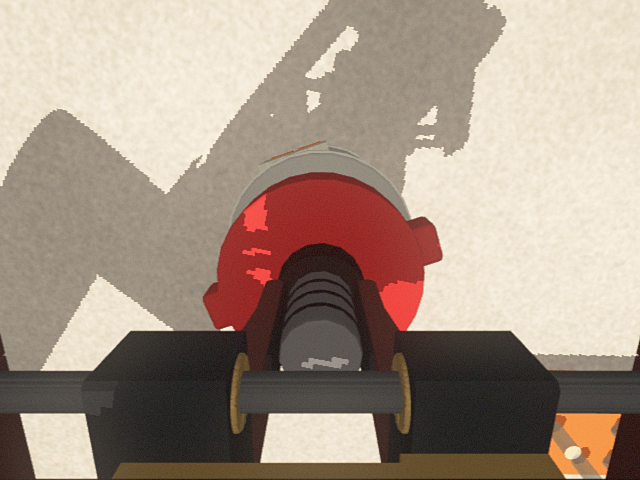

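The knob sits between the pads at column about 322 with its sleeve stretched. The lift is 13.9 mm, so I'll add about 0.6 mm and hold there.

Request:
{"api": "drive_tool", "payload": {"motion": [{"delta_pos": [0,0,-0.002],"delta_rot": [0,0,0]},{"delta_pos": [0,0,-0.003],"delta_rot": [0,0,0]},{"delta_pos": [0,0,0],"delta_rot": [0,0,0]},{"delta_pos": [0,0,0],"delta_rot": [0,0,0]},{"delta_pos": [0,0,0],"delta_rot": [0,0,0]},{"delta_pos": [0,0,0],"delta_rot": [0,0,0]},{"delta_pos": [0,0,0],"delta_rot": [0,0,0]},{"delta_pos": [0,0,0],"delta_rot": [0,0,0]}]}}

```text
time: 7.8
position: [0.6073, -0.2512, 0.2146]
orientation: [-0.0, 0.993, 0.114, -0.0]
ft_force: [4.4, -4.3, -15.8]
gripper_width: 0.334
grip_force: 55.0
```

Request:
{"api": "drive_tool", "payload": {"motion": [{"delta_pos": [0,0,0],"delta_rot": [0,0,0]},{"delta_pos": [0,0,0],"delta_rot": [0,0,0]},{"delta_pos": [0,0,0],"delta_rot": [0,0,0]},{"delta_pos": [0,0,0],"delta_rot": [0,0,0]},{"delta_pos": [0,0,0],"delta_rot": [0,0,0]},{"delta_pos": [0,0,0],"delta_rot": [0,0,0]}]}}

```text
time: 8.3
position: [0.6073, -0.2512, 0.2146]
orientation: [-0.0, 0.993, 0.114, -0.0]
ft_force: [4.7, -4.1, -14.5]
gripper_width: 0.337
grip_force: 55.0
```

Request:
{"api": "drive_tool", "payload": {"motion": [{"delta_pos": [0,0,0.003],"delta_rot": [0,0,0]},{"delta_pos": [0,0,0.003],"delta_rot": [0,0,0]},{"delta_pos": [0,0,0.003],"delta_rot": [0,0,0]},{"delta_pos": [0,0,0.003],"delta_rot": [0,0,0]},{"delta_pos": [0,0,0.003],"delta_rot": [0,0,0]},{"delta_pos": [0,0,0.003],"delta_rot": [0,0,0]},{"delta_pos": [0,0,0.003],"delta_rot": [0,0,0]},{"delta_pos": [0,0,0.003],"delta_rot": [0,0,0]}]}}

```text
time: 8.97
position: [0.6073, -0.2512, 0.2115]
orientation: [-0.0, 0.993, 0.114, -0.0]
ft_force: [3.5, -2.8, -11.6]
gripper_width: 0.335
grip_force: 55.0
```

Request:
{"api": "drive_tool", "payload": {"motion": [{"delta_pos": [0,0,0.003],"delta_rot": [0,0,0]},{"delta_pos": [0,0,0.003],"delta_rot": [0,0,0]},{"delta_pos": [0,0,0.003],"delta_rot": [0,0,0]},{"delta_pos": [0,0,0.003],"delta_rot": [0,0,0]},{"delta_pos": [0,0,0.003],"delta_rot": [0,0,0]},{"delta_pos": [0,0,0.003],"delta_rot": [0,0,0]},{"delta_pos": [0,0,0.003],"delta_rot": [0,0,0]},{"delta_pos": [0,0,0.003],"delta_rot": [0,0,0]}]}}

```text
time: 9.63
position: [0.6074, -0.2512, 0.2084]
orientation: [-0.0, 0.993, 0.114, 0.0]
ft_force: [2.4, -2.9, -9.1]
gripper_width: 0.333
grip_force: 55.0
```

Request:
{"api": "drive_tool", "payload": {"motion": [{"delta_pos": [0,0,0.003],"delta_rot": [0,0,0]},{"delta_pos": [0,0,0.003],"delta_rot": [0,0,0]},{"delta_pos": [0,0,0.003],"delta_rot": [0,0,0]},{"delta_pos": [0,0,0.003],"delta_rot": [0,0,0]},{"delta_pos": [0,0,0.003],"delta_rot": [0,0,0]},{"delta_pos": [0,0,0.003],"delta_rot": [0,0,0]},{"delta_pos": [0,0,0.003],"delta_rot": [0,0,0]},{"delta_pos": [0,0,0.003],"delta_rot": [0,0,0]}]}}

```text
time: 10.3
position: [0.6074, -0.2512, 0.2049]
orientation: [-0.0, 0.993, 0.114, 0.0]
ft_force: [-0.0, -2.9, -4.9]
gripper_width: 0.336
grip_force: 55.0
```

Request:
{"api": "drive_tool", "payload": {"motion": [{"delta_pos": [0,0,0.003],"delta_rot": [0,0,0]},{"delta_pos": [0,0,0.003],"delta_rot": [0,0,0]},{"delta_pos": [0,0,0.003],"delta_rot": [0,0,0]},{"delta_pos": [0,0,0.003],"delta_rot": [0,0,0]},{"delta_pos": [0,0,0.003],"delta_rot": [0,0,0]},{"delta_pos": [0,0,0.003],"delta_rot": [0,0,0]},{"delta_pos": [0,0,0.003],"delta_rot": [0,0,0]},{"delta_pos": [0,0,0.003],"delta_rot": [0,0,0]}]}}

```text
time: 10.97
position: [0.6074, -0.2513, 0.2013]
orientation: [-0.0, 0.993, 0.114, 0.0]
ft_force: [0.2, -1.3, -1.1]
gripper_width: 0.333
grip_force: 55.0
```

Request:
{"api": "drive_tool", "payload": {"motion": [{"delta_pos": [0,0,0.003],"delta_rot": [0,0,0]},{"delta_pos": [0,0,0.003],"delta_rot": [0,0,0]},{"delta_pos": [0,0,0],"delta_rot": [0,0,0]},{"delta_pos": [0,0,0],"delta_rot": [0,0,0]},{"delta_pos": [0,0,0],"delta_rot": [0,0,0]}]}}

```text
time: 11.38
position: [0.6074, -0.2512, 0.2003]
orientation: [-0.0, 0.993, 0.114, 0.0]
ft_force: [-0.7, -2.0, -1.2]
gripper_width: 0.331
grip_force: 55.0
```

Request:
{"api": "drive_tool", "payload": {"motion": [{"delta_pos": [0,0,0.003],"delta_rot": [0,0,0]},{"delta_pos": [0,0,0.002],"delta_rot": [0,0,0]},{"delta_pos": [0,0,0],"delta_rot": [0,0,0]},{"delta_pos": [0,0,0],"delta_rot": [0,0,0]}]}}

```text
time: 11.72
position: [0.6075, -0.2512, 0.2001]
orientation: [0.0, 0.993, 0.114, 0.0]
ft_force: [-2.5, -0.7, 5.8]
gripper_width: 0.331
grip_force: 55.0
```

The push-back of about 6 N shows the plug is seated on its stop. Now I'll let go.

Request:
{"api": "drive_tool", "payload": {"motion": [{"delta_pos": [0,0,0],"delta_rot": [0,0,0]},{"delta_pos": [0,0,0],"delta_rot": [0,0,0]},{"delta_pos": [0,0,0],"delta_rot": [0,0,0]},{"delta_pos": [0,0,0],"delta_rot": [0,0,0]},{"delta_pos": [0,0,0],"delta_rot": [0,0,0]},{"delta_pos": [0,0,0],"delta_rot": [0,0,0]},{"delta_pos": [0,0,0],"delta_rot": [0,0,0]},{"delta_pos": [0,0,0],"delta_rot": [0,0,0]}], "hand": 80}}

```text
time: 12.38
position: [0.6074, -0.2512, 0.1993]
orientation: [-0.0, 0.993, 0.114, -0.0]
ft_force: [0.4, -0.5, 0.8]
gripper_width: 0.891
grip_force: 0.0
```

Request:
{"api": "drive_tool", "payload": {"motion": [{"delta_pos": [0,0,-0.05],"delta_rot": [0,0,0]},{"delta_pos": [0,0,-0.1],"delta_rot": [0,0,0]},{"delta_pos": [0,0,-0.12],"delta_rot": [0,0,0]},{"delta_pos": [0,0,-0.12],"delta_rot": [0,0,0]},{"delta_pos": [0,0,-0.12],"delta_rot": [0,0,0]},{"delta_pos": [0,0,-0.05],"delta_rot": [0,0,0]},{"delta_pos": [0,0,0],"delta_rot": [0,0,0]},{"delta_pos": [0,0,0],"delta_rot": [0,0,0]}]}}

```text
time: 13.05
position: [0.6074, -0.2513, 0.2835]
orientation: [0.0, 0.993, 0.114, 0.0]
ft_force: [-1.0, 0.1, -1.0]
gripper_width: 0.912
grip_force: 0.0
```

```bash
python3 - <<'E'
from workcell import telemetry,vision
import cv2
s=telemetry.get_state();print(s['time'],s['position'],s['ft_force'],s['gripper_width'])
i=vision.get_image('scene');cv2.imwrite('pics/s5.png',i[:,:,::-1])
E
```

```text
13.05 [ 0.60744546 -0.25126588  0.28354331] [-0.99413609  0.13101918 -0.96012267] 0.9117961306136156
```

View pics/s5.png

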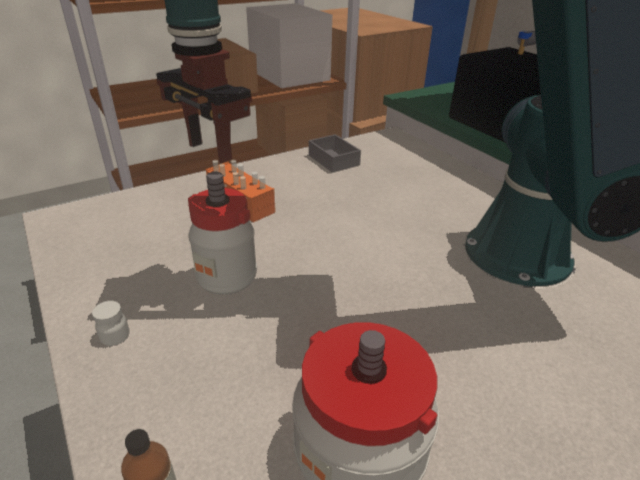

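The slim knob's top is back at (215,176), as at the start, the gripper is clear above it, and the wide drum is untouched.

```bash
python3 -c "
from workcell import order;print(order.finish_job())"
```

```text
the job is handed in; nothing more can be done
None
```

The slim drum's plug was pulled slowly to about 15 N (highest reading 15.8 N), held there for just over a second, eased back fully home and let go; the wide drum's plug was not touched, and the job is handed in.

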